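Load the tube roller and set its speed lever

TASK

The tube roller was left switched to a running speed: first swing its speed lever all the way back to the idle stop. Then take the long tube (not the two shorter ones) out of the pocket tray and lay it in the groove between the two rollers, setting it down rather than dropping it, while the lever stays at idle. Finally swing the lever round so that it points straight at the small index tab on the dial's edge and leave it there, without shifting the tab or disturbing the other things.

Things in the scene. Friction and masses are not known exactly. Their poses are not given: they have to be found in the camera images.
- speed_lever (a joint): Flat steel speed lever on an upright axis on top of the roller unit; stays where it is left (about 2 N at the knob moves it). Value in rad: 0 = idle, lever against its stop (a steel block beside the lever, at the narrow end of the dial's black band); it grows clockwise seen from above, up to 1.57 at full speed.
- lever_knob (a point): Point on the lever's knob: an upright black cylinder, 26 mm in diameter, its top 116 mm above the bench, its straight part 48 mm high (68 to 116 mm above the bench). The point lies on the knob's axis, 98 mm above the bench, 90 mm from the lever's pivot. Its x axis points along the lever, from pivot to knob; z is up.
- lever_pivot (a point): Point on the lever's turning axis, at the same height as lever_knob (98 mm above the bench, in the air above the 32 mm hub). Same axes as lever_knob.
- index (a joint): Angle of the index tab about the lever's pivot, in the same sense and from the same zero as joint speed_lever: the lever points at the tab when the two values are equal. The tab turns stiffly and must stay where it is.
- index_tab (a point): Index tab: a small black block 26 x 12 x 14 mm with a 5 mm wide nose towards the pivot, on the edge of the dial, 105 to 140 mm from the lever's pivot (outside the knob's path), its top 61 mm above the bench. The point is on its top, 120 mm from the pivot; its x axis points radially outward from the pivot.
- roller_unit: The tube roller, fixed: grey housing 240 x 265 mm, deck 46 mm high; origin on the bench. Two dark rollers (20 mm diameter, tops 72 mm high, axes 32 mm apart) run along its x at y = -65 +-16 mm, between end cheeks with inner faces at x = +-91 mm, tops 70 mm high. The lever pivots at x = 20, y = 10 mm and lies to the +y side; at idle it points 122 degrees anticlockwise from x.
- groove (a point): Where the axis centre of a tube 40 mm in diameter lies when it rests midway along the two rollers, 87 mm above the bench; x runs along the rollers, z is up.
- tray: Fixed grey pocket tray, 165 x 235 mm, origin on the bench under its centre. Three pockets at y = -75, 0 and +75 mm, each with two V saddles (at x = -33 and +33 mm, 14 mm wide, tops about 28 mm high) that hold a tube lying along x, its axis 36 mm above the bench. End walls 26 mm high, dividers 18 mm, floor 8 mm.
- long_tube: The long white capped tube, 40 mm in diameter, 130 mm long, about 0.12 kg, with an grey cap 24 mm long and flush with it at the +x end. Origin at the middle of its axis; x along the tube. It may lie in any of the three pockets; on the rollers its cap may point either way.
- short_tube_a: A shorter tube of the same make, 40 mm in diameter, 95 mm long, lying in another pocket; origin at the middle of its axis, x along it. To be left alone.
- short_tube_b: The second shorter tube, like the first. To be left alone.
- flask: Clear conical flask standing on the bench, 80 mm wide at its foot, 104 mm high; origin under its centre. To be left alone.
- jar: White jar standing on the bench, 68 mm in diameter, 85 mm high; origin under its centre. To be left alone.
Mind the look-alikes: they are no part of the job. What is shaped like the long_tube but purple or yellow is not meant.

How it is judged (in metres and radians):
On the way, in this order (a step that is already met when the one before it is completed fails the run):
1. the speed lever is back at idle (within 0.07 rad of its stop) while the long tube is still in the tray (value of joint speed_lever below 0.07 rad and distance of long_tube from where it was at the start of the episode below 0.02 m), for 0.2 s.
2. the long tube is down in the groove (within 10 mm of its resting height) while the fingers still hold it, lever at idle (x of long_tube in the frame of groove between -0.026 and 0.026 m and y of long_tube in the frame of groove between -0.007 and 0.007 m and z of long_tube in the frame of groove between -0.007 and 0.01 m and angle between the x axis of long_tube and the x axis of groove, either way round below 0.12 rad and value of joint speed_lever below 0.07 rad and contact force between long_tube and the fingers above 0.5 N), for 0.05 s.
3. the long tube rests in the groove, released and still, lever at idle (x of long_tube in the frame of groove between -0.026 and 0.026 m and y of long_tube in the frame of groove between -0.007 and 0.007 m and z of long_tube in the frame of groove between -0.007 and 0.007 m and angle between the x axis of long_tube and the x axis of groove, either way round below 0.12 rad and value of joint speed_lever below 0.07 rad and contact force between long_tube and the fingers below 0.1 N and linear speed of long_tube below 0.02 m/s), for 0.2 s.
4. the lever points at the index tab (within 0.07 rad), the tube still in the groove (x of long_tube in the frame of groove between -0.026 and 0.026 m and y of long_tube in the frame of groove between -0.007 and 0.007 m and z of long_tube in the frame of groove between -0.007 and 0.007 m and angle between the x axis of long_tube and the x axis of groove, either way round below 0.12 rad and angle between the x axis of lever_knob and the x axis of index_tab, either way round below 0.07 rad), for 0.2 s.
At the end, for the whole second after the job is handed in: The long tube lies at rest in the groove between the rollers (centre within 26 mm along and 7 mm across and in height of site groove, within 0.12 rad of the rollers' direction), released, and the lever stands still, pointing at the index tab within 0.07 rad (4 degrees) (all of step 4 and contact force between long_tube and the fingers below 0.1 N and linear speed of long_tube below 0.02 m/s and velocity of joint speed_lever between -0.05 and 0.05 rad/s); the robot touches nothing.
It fails at once if the index tab is shifted (more than 6 mm) (distance of index_tab from where it was at the start of the episode above 0.006 m).
It fails at once if a short tube is moved more than 15 mm (distance of any of short_tube_a, short_tube_b from where it was at the start of the episode above 0.015 m).
It fails at once if the flask or the jar is moved more than 20 mm or tipped (distance of any of flask, jar from where it was at the start of the episode above 0.02 m or angle between any of flask, jar's own z axis and vertical above 0.3 rad).
It also fails if it takes over 72 s, if anything falls off the work surface, if the arm or the gripper's body presses on something with over 40 N, if the wrist force passes 120 N, or if a joint passes its speed limit or range.

ROBOT

A 6-joint arm with a two-finger parallel gripper is mounted at the origin on the work surface. World frame = base frame: x ahead of the robot, y to its left, z up, the work surface at z = 0. Lengths are in mm, angles in rad, forces in N, time in s.
With the tool pointing down it reaches from about 275 to 825 mm from the base axis. Payload 5.2 kg.
Tool frame: the origin (TCP) lies at the centre of the arm's flange, where the gripper is bolted on; the fingertips stand 186 mm ahead of it and the grasp point (between the pads) lies 167 mm ahead of it; z points along the fingers, x is the direction in which the jaws open and shut, and the axes are right-handed (so a half turn about z gives the same grasp; the last joint's range is limited). The gripper opens to 93 mm and grips with 3 to 60 N. Pads are 15 mm wide; open, the fingers measure 128 mm over their backs; the gripper's body (75 mm by 188 mm) begins 65 mm behind the grasp point.
Start: joints at [-1.392, 0.259, 1.535, -0, 1.348, -0.203], TCP at [204.946, -510.395, 404.753] pointing down, gripper open.
Joint ranges: [-3.14, 3.14], [-0.91, 2.08], [0.19, 2.58], [-1.22, 4.36], [0.22, 2.71], [-3.12, 3.12]. Speed limits (rad/s): [2.57, 2.57, 3.14, 3.14, 3.14, 3.14].

INTERFACE

Orientations are given as a unit quaternion [x, y, z, w].
In Python, from cell import monitor, vision, manip gives the robot as it stands.
- The arm moves only by the shell command python3 -m creep 'ROWS' [OPENING] [FORCE]. ROWS is JSON, a list of rows, each a list of 4 numbers: the shift along the tool's x, y, z in m, then the turn about the tool's z in degrees. A call has 1 to 12 rows; each row shifts and turns the commanded pose from where the row before left it, along the tool's axes as they then stand; what a row does not reach is not made up. A row lasts 1/10 s, in which the tool goes at most 50 mm and 8.59 degrees, less where a joint would pass 70% of its speed; a pose out of reach is approached as far as the arm can. A call is refused whole if a number of a shift passes 0.05 or a number of a turn 8.59, either way. A call with a gripper value outside its range is refused whole. OPENING is the opening, from -1 (shut) to 1 (fully open), so that 0 is half open, set as the call begins (- or left out, the last holds). The fingers move at their own pace and stop on an object; FORCE is the grip in N (left out, the last holds). Time passes only in rows, so rows that do not move let the fingers close. It gives the time, the measured TCP pose, the force and the opening at its end, in the units of the state.
- monitor.observe(): the state, without advancing time (a new reading comes with each control period).
- vision.capture(name): name is "side" or "top"; returns the picture (420x560x3 uint8, red, green, blue); there is no depth.
- vision.calibration(name): a dict with "vfov" (degrees; the focal length in pixels is half the picture's height over the tangent of half this angle, whatever the lens; pixels are square), "cx", "cy" (the principal point, pixels), "rvec" (rotation vector, rad) and "tvec" (3), from world to camera coordinates, as OpenCV has them. Camera axes: x right, y down, z forward; pixel columns grow to the right and rows downward; lengths in mm; the calibration is good to about 2 mm. A picture is of the moment at which its call begins. calibration takes no time and is no camera call.
- manip.sign_off(): hands the job in, once; it reports no verdict.
The state is a dict: "t": time; "joint_pos": joint angles; "dq": joint speeds; "effort": joint torques, N m; "ee_pos": TCP position; "eef_rot": TCP orientation; "force": force on the tool from outside, world axes, zero at the start; "torque": the same for the moment, N m; "opening": finger opening in mm.
Only numpy, scipy, OpenCV 4.12 (cv2) and the standard library are available. Lean on these libraries where they do the work, as an engineer would, in place of code of your own. Each camera call takes 0.05 s, during which the arm holds its last target. There are 200 camera calls.

## Working session

There is one attempt and no reset: what is moved stays moved. The work goes in short steps, Python scripts to look and compute and a shell command to move; the robot and the scene stay as the last step left them, time stands still between calls to the robot, and variables do not carry over. Pictures are saved under pics/ and viewed, about 8 in all and at most 12, crops included, and the job is handed in when it is done.

```bash
mkdir -p pics; ls
python3 - <<'E'
from cell import monitor, vision
import cv2
for n in("top","side"):
    cv2.imwrite(f"pics/{n}0.png",vision.capture(n)[:,:,::-1]); print(vision.calibration(n))
print(monitor.observe())
E
```

```text
pics
{'vfov': 55.607904231539486, 'cx': 279.73818427247465, 'cy': 205.2410730703047, 'rvec': array([ 2.15415509, -2.14033805,  0.16399977]), 'tvec': array([-61.66664462, 568.57421809, 962.12270232])}
{'vfov': 53.6237270734529, 'cx': 279.7624154301228, 'cy': 217.98861468335122, 'rvec': array([ 2.392316  , -0.03120804,  0.03819803]), 'tvec': array([-567.59730105,   31.72206622,  990.70868416])}
{'t': 0.1, 'joint_pos': array([-1.39179834e+00,  2.59273509e-01,  1.53594356e+00, -2.87382630e-05,
        1.34802127e+00, -2.02793269e-01]), 'dq': array([-0.00175931, -0.00177581, -0.00271647, -0.00128509, -0.00035776,
       -0.0002883 ]), 'effort': array([ 1.37022649e-03, -4.38210154e+01, -2.84644568e+01,  7.19599519e-02,
        3.62471037e-02, -4.94855885e-05]), 'ee_pos': array([ 204.90726914, -510.20321328,  404.01084788]), 'eef_rot': array([ 8.28428734e-01, -5.60093881e-01, -5.84898624e-04, -5.78929535e-04]), 'force': array([ 0.05143768, -0.83335638, -0.80367631]), 'torque': array([-0.013221  , -0.01993411,  0.02403977]), 'opening': 93.01563299624627}
```

View pics/top0.png

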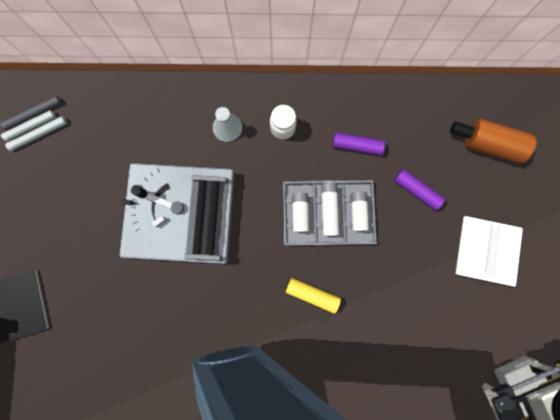

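View pics/side0.png

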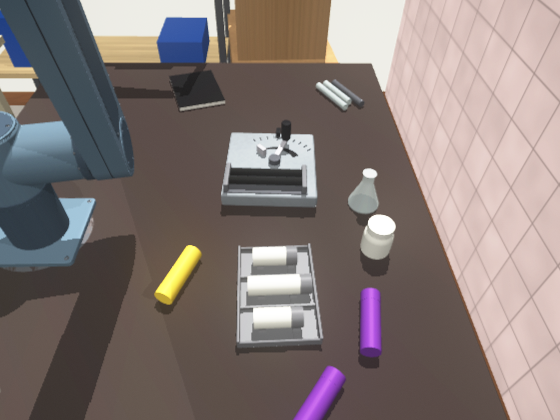

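The long tube is in the middle pocket (top view ~330,210). The lever's hub is at ~(178,207) and its knob at ~(138,191). I'll zoom in on the unit and the tray.

Run:
```python
import cv2,numpy as np
a=cv2.imread("pics/top0.png"); 
cv2.imwrite("pics/c1.png",cv2.resize(a[155:275,115:245],None,fx=6,fy=6,interpolation=cv2.INTER_CUBIC)[:600])
b=cv2.imread("pics/side0.png")
u=cv2.resize(b[110:210,215:325],None,fx=5,fy=5,interpolation=cv2.INTER_CUBIC)
cv2.imwrite("pics/c2.png",u)
```

```text
(no output)
```

View pics/c1.png

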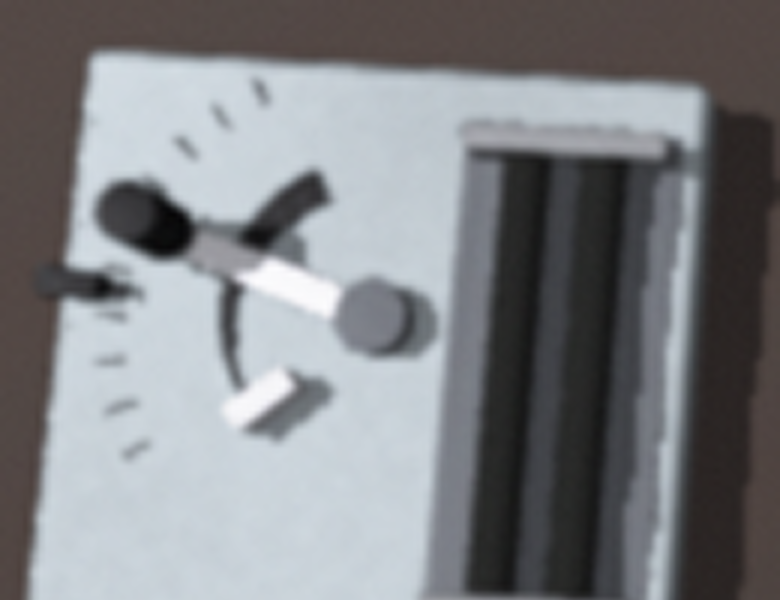

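View pics/c2.png

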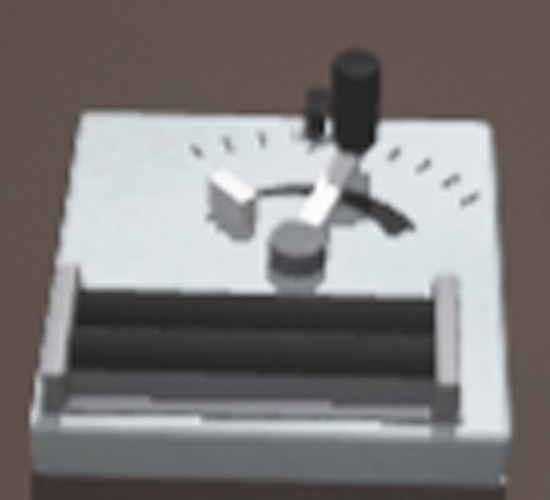

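```bash
cat > h.py <<'E'
import numpy as np,cv2
from cell import vision,monitor
from scipy.optimize import least_squares
C={n:vision.calibration(n) for n in("top","side")}
def K(c):
    f=210/np.tan(np.radians(c["vfov"])/2); return np.array([[f,0,c["cx"]],[0,f,c["cy"]],[0,0,1.]])
def proj(n,P):
    c=C[n]; return cv2.projectPoints(np.array(P,float).reshape(-1,1,3),c["rvec"],c["tvec"],K(c),None)[0].reshape(-1,2)
def ray(n,px,z):
    c=C[n];R=cv2.Rodrigues(c["rvec"])[0]; o=-R.T@c["tvec"].ravel(); d=R.T@np.linalg.inv(K(c))@[px[0],px[1],1]
    return o+d*(z-o[2])/d[2]
def fit(obs,x0): # obs: (cam, local xyz, px); pose x,y,yaw
    def T(p,l): c,s=np.cos(p[2]),np.sin(p[2]); return [p[0]+c*l[0]-s*l[1],p[1]+s*l[0]+c*l[1],l[2]]
    r=lambda p:np.concatenate([proj(n,T(p,l))[0]-px for n,l,px in obs])
    s=least_squares(r,x0,x_scale=[100,100,.1],loss="soft_l1"); return s.x,r(s.x).reshape(-1,2).round(1)
E
python3 - <<'E'
from h import *
t=lambda x,y:(x/6+115,y/6+155); s=lambda x,y:(x/5+215,y/5+110)
z=46
obs=[("top",(120,132.5,z),t(90,52)),("top",(120,-132.5,z),t(705,88)),("side",(-120,132.5,z),s(82,112)),("side",(120,132.5,z),s(490,122)),("side",(-120,-132.5,z),s(32,432)),("side",(120,-132.5,z),s(510,436)),
("top",(-120,132.5,z),(121,261))]
p,r=fit(obs,[450,300,0]);print(p,r.tolist())
c,sn=np.cos(p[2]),np.sin(p[2]);W=lambda x,y:np.array([p[0]+c*x-sn*y,p[1]+sn*x+c*y])
pv=W(20,10);print("pivot",pv,"groove",W(0,-65), "idle knob",pv+90*np.array([np.cos(p[2]+np.radians(122)),np.sin(p[2]+np.radians(122))]))
for nm,cam,px,zz in [("knob","top",t(127,210),116),("knob","side",s(357,62),116),("tab","top",t(75,280),61),("tab","side",s(316,95),61),("stop","top",t(260,400),75)]:
    w=ray(cam,px,zz)[:2]-pv; a=np.arctan2(w[1],w[0])
    print(nm,cam,(w+pv).round(1),"r",np.hypot(*w).round(1),"lever val",round(p[2]+np.radians(122)-a,3))
print(proj("top",[*pv,75]),(proj("top",[*pv,75])[0]-[115,155])*6,(proj("side",[*pv,75])[0]-[215,110])*5)
a=cv2.imread("pics/top0.png")[172:256,275:385];b=cv2.imread("pics/side0.png")[238:352,225:330]
f=lambda i:cv2.resize(i,(int(i.shape[1]*3.6),int(i.shape[0]*3.6)),interpolation=cv2.INTER_CUBIC)
a,b=f(a),f(b);o=np.zeros((max(a.shape[0],b.shape[0]),a.shape[1]+b.shape[1],3),np.uint8);o[:a.shape[0],:a.shape[1]]=a;o[:b.shape[0],a.shape[1]:]=b
cv2.imwrite("pics/c3.png",o);print(a.shape,o.shape)
E
```

```text
[ 5.47505480e+02  1.95540365e+02 -3.56288879e-02] [[0.1, 0.2], [1.6, -1.4], [-2.2, -0.3], [-0.7, -0.9], [-1.4, -0.4], [0.8, 0.3], [-0.4, -2.1]]
pivot [567.84900055 204.82159123] groove [545.1900921  130.58161637] idle knob [522.90531022 282.79636087]
knob top [591.8 278.9] r 77.9 lever val 0.835
knob side [592.9 276.4] r 75.8 lever val 0.86
tab top [572.5 318.4] r 113.7 lever val 0.564
tab side [573.3 324.9] r 120.2 lever val 0.568
stop top [521.9 235.6] r 55.3 lever val -0.457
[[171.94908571 202.98048719]] [341.69451429 287.88292313] [313.17388364 206.30819491]
(302, 396, 3) (410, 774, 3)
```

View pics/c3.png

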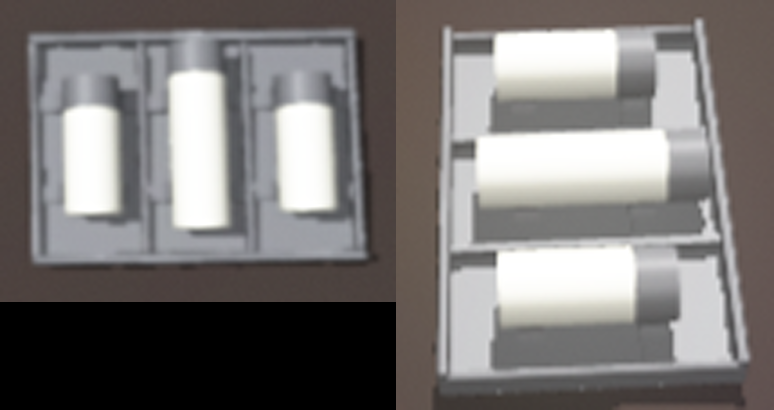

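Run:
```python
from h import *
t=lambda x,y:(x/6+115,y/6+155); s=lambda x,y:(x/5+215,y/5+110)
def tri(a,b):
    M=[K(C[n])@np.hstack([cv2.Rodrigues(C[n]["rvec"])[0],C[n]["tvec"].reshape(3,1)]) for n in("top","side")]
    X=cv2.triangulatePoints(M[0],M[1],np.array(a,float).reshape(2,1),np.array(b,float).reshape(2,1)).ravel();X=X[:3]/X[3]
    return X.round(1),(proj("top",X)[0]-a).round(1),(proj("side",X)[0]-b).round(1)
for n,a,b in [("hub",t(370,315),s(297,234)),("knob",t(127,210),s(357,62)),("tab",t(62,280),s(316,93)),("corner +x+y",t(90,52),s(490,122)),("corner+x-y",t(705,88),s(510,436)),("cheek+x rear inner",t(466,150),s(433,278)),("cheek+x front inner",t(663,158),s(432,385)),("stopcorner",t(285,370),s(255,192))]: print(n,*tri(a,b))
for n in C: 
    R=cv2.Rodrigues(C[n]["rvec"])[0];print(n,(-R.T@C[n]["tvec"].ravel()).round(0))
T=lambda x,y:(x/3.6+275,y/3.6+172); S=lambda x,y:((x-396)/3.6+225,y/3.6+238)
# tube ends: silhouettes at z=36 axis level, end centres
for n,f,a,b in [("top",T,(193,38),(201,228)),("side",S,(706,165),(478,170))]:
    A=ray(n,f(*a),40)[:2];B=ray(n,f(*b),40)[:2];print("tube",n,A.round(1),B.round(1),((A+B)/2).round(1),np.hypot(*(A-B)).round(1),np.arctan2(*(A-B)[::-1]).round(3))
z=26
obs=[("top",(82.5,117.5,z),T(28,32)),("top",(82.5,-117.5,z),T(356,30)),("top",(-82.5,117.5,z),T(31,262)),("top",(-82.5,-117.5,z),T(366,260)),("side",(82.5,117.5,z),S(703,20)),("side",(-82.5,117.5,z),S(445,27)),("side",(-82.5,-117.5,z),S(440,378)),("side",(82.5,-117.5,z),S(748,362))]
p,r=fit(obs,[520,-90,0]);print("tray",p,r.tolist())
```

```text
hub [558.8 195.8  63.7] [-0.  -0.2] [-0.1  0. ]
knob [592.7 279.9 113.6] [-0.  -0.2] [-0.2  0. ]
tab [572.6 322.8  63.7] [-0.  -0.2] [-0.2  0. ]
corner +x+y [674.4 325.8  41.1] [-0.  -0.1] [-0.1  0. ]
corner+x-y [660.7  63.2  42.4] [-0.  -0.3] [-0.3  0.1]
cheek+x rear inner [628.3 159.1  63.6] [-0.  -0.2] [-0.2  0. ]
cheek+x front inner [623.5  77.1  64.8] [0.  0.5] [ 0.4 -0.1]
stopcorner [536.4 229.   65.7] [-0.  -0.5] [-0.4  0.1]
top [ 422.  -53. 1035.]
side [ 531. -670.  758.]
tube top [ 628.6 -182.3] [ 494.1 -186.3] [ 561.3 -184.3] 134.6 0.029
tube side [ 625.5 -189.1] [ 495.4 -189.7] [ 560.5 -189.4] 130.1 0.005
tray [ 5.55080960e+02 -1.86896052e+02  1.76416325e-02] [[0.9, -0.2], [0.5, -0.5], [0.9, -0.0], [0.8, -0.5], [0.2, -0.9], [-0.6, -0.8], [-1.4, -1.4], [0.3, -0.3]]
```

```bash
cat >> h.py <<'E'
def go(x,y,z,th,n=1):
    s=monitor.observe();q=s["eef_rot"];from scipy.spatial.transform import Rotation as Ro
    R=Ro.from_quat(q).as_matrix();d=R.T@(np.array([x,y,z])-s["ee_pos"]);c=np.arctan2(R[1,0],R[0,0])
    print("t",round(s["t"],2),"pos",s["ee_pos"].round(1),"th",c.round(3),"tool d mm",d.round(1),"/n",(d/n/1000).round(4),"turn deg",np.degrees((c-th+np.pi)%(2*np.pi)-np.pi).round(2),"tilt",R[:,2].round(3),"F",s["force"].round(1),"open",s["opening"].round(1))
E
python3 -m creep '[[0,0,0,-7.7],[0,0,0,-7.7],[0,0,0,-7.7],[0,0,0,-7.7],[0,0,0,-7.7],[0,0,0,-7.7]]'
python3 -m creep '[[0.0036,-0.0487,0,0],[0.0036,-0.0487,0,0],[0.0036,-0.0487,0,0],[0.0036,-0.0487,0,0],[0.0036,-0.0487,0,0],[0.0036,-0.0487,0,0],[0.0036,-0.0487,0,0],[0.0036,-0.0487,0,0],[0.0036,-0.0487,0,0],[0.0036,-0.0487,0,0],[0.0036,-0.0487,0,0],[0.0036,-0.0487,0,0]]'
python3 -c "
from h import *
go(592.7,279.9,404,-0.383,6)
t=lambda x,y:(x/6+115,y/6+155)
print(ray('top',t(562,160),72),ray('top',t(530,590),72))"
```

```text
t: 0.7
ee_pos: [204.9, -510.3, 404.2]
eef_rot: [0.982, -0.187, -0.0, -0.001]
force: [0.3, 0.1, -0.0]
opening: 93.0
t: 1.9
ee_pos: [463.5, 17.7, 404.6]
eef_rot: [0.982, -0.19, -0.0, 0.0]
force: [1.2, -1.0, -0.0]
opening: 93.1Traceback (most recent call last):
  File "<string>", line 3, in <module>
    go(592.7,279.9,404,-0.383,6)
    ~~^^^^^^^^^^^^^^^^^^^^^^^^^^
  File "h.py", line 19, in go
    print("t",round(s["t"],2),"pos",s["ee_pos"].round(1),"th",c.round(3),"tool d mm",d.round(1),"/n",(d/n/1000).round(4),"turn deg",np.degrees((c-th+np.pi)%(2*np.pi)-np.pi).round(2),"tilt",R[:,2].round(3),"F",s["force"].round(1),"open",s["opening"].round(1))
                                                                                                                                                                                                                                            ^^^^^^^^^^^^^^^^^^
AttributeError: 'float' object has no attribute 'round'
```

```bash
sed -i 's/s\["opening"\].round(1)/round(float(s["opening"]),1)/' h.py
python3 -m creep '[[0.0036,-0.0487,0,0],[0.0036,-0.0487,0,0],[0.0036,-0.0487,0,0],[0.0036,-0.0487,0,0],[0.0036,-0.0487,0,0],[0.0036,-0.0487,0,0],[0,0,0,0],[0,0,0,0]]'
python3 -c "
from h import *
go(592.7,279.9,270,-0.383,1)
t=lambda x,y:(x/6+115,y/6+155)
print(ray('top',t(562,160),72),ray('top',t(530,590),72))"
```

```text
t: 2.7
ee_pos: [592.3, 279.6, 403.2]
eef_rot: [0.982, -0.189, -0.001, 0.001]
force: [-0.5, -1.0, -0.2]
opening: 93.1
t 2.7 pos [592.3 279.6 403.2] th -0.381 tool d mm [  0.5  -0.7 133.2] /n [ 0.0005 -0.0007  0.1332] turn deg 0.14 tilt [-0.002 -0.001 -1.   ] F [-0.5 -1.  -0.2] open 93.1
[622.07331845 117.68397526  72.        ] [446.57091986 124.82489547  72.        ]
```

```bash
python3 -m creep '[[0,0,0.044,0],[0,0,0.044,0],[0,0,0.044,0],[0,0,0,0],[0,0,0,0]]'
python3 -m creep '[[0,0,0,0],[0,0,0,0],[0,0,0,0],[0,0,0,0],[0,0,0,0],[0,0,0,0],[0,0,0,0],[0,0,0,0],[0,0,0,0],[0,0,0,0]]' -1 6
python3 -c "
from h import *
go(592.7,279.9,270,-0.383,1)"
```

```text
t: 3.2
ee_pos: [592.3, 277.4, 273.3]
eef_rot: [0.982, -0.191, -0.001, 0.0]
force: [-0.5, -0.1, 1.3]
opening: 93.0
t: 4.2
ee_pos: [592.3, 278.7, 272.6]
eef_rot: [0.982, -0.19, -0.0, -0.0]
force: [-0.3, 0.9, -0.5]
opening: 25.7
t 4.2 pos [592.3 278.7 272.6] th -0.383 tool d mm [-0.1 -1.3  2.6] /n [-0.0001 -0.0013  0.0026] turn deg 0.02 tilt [-0.  0. -1.] F [-0.3  0.9 -0.5] open 25.7
```

```bash
python3 -m creep '[[-0.009,0.00045,0,-5.73],[-0.009,0.00045,0,-5.73],[-0.009,0.00045,0,-5.73],[-0.009,0.00045,0,-5.73],[-0.009,0.00045,0,-5.73],[-0.009,0.00045,0,-5.73],[-0.009,0.00045,0,-5.73],[-0.009,0.00045,0,-5.73],[0,0,0,0],[0,0,0,0]]'
python3 -c "
from h import *
go(515.3,274.6,270,0.505,1)
p=monitor.observe()['ee_pos'];w=p[:2]-[558.8,195.8];print(np.hypot(*w),2.076-np.arctan2(w[1],w[0]))"
```

```text
t: 5.2
ee_pos: [522.1, 277.3, 272.6]
eef_rot: [0.979, 0.206, -0.0, 0.0]
force: [-0.5, -1.0, -1.3]
opening: 26.0
t 5.2 pos [522.1 277.3 272.6] th 0.415 tool d mm [-7.3 -0.2  2.6] /n [-0.0073 -0.0002  0.0026] turn deg -5.17 tilt [-0.001 -0.    -1.   ] F [-0.5 -1.  -1.3] open 26.0
89.41896760216775 0.08182343786164203
```

Push on in small steps until the stop is felt.

```bash
python3 -m creep '[[-0.0025,0,0,-1.6],[-0.0025,0,0,-1.6],[0,0,0,0],[0,0,0,0]]'
python3 -m creep '[[-0.0025,0,0,-1.6],[0,0,0,0],[0,0,0,0]]'
python3 -m creep '[[-0.002,0,0,-1],[0,0,0,0],[0,0,0,0]]'
python3 -c "
from h import *
go(515.3,274.6,270,0.505,1)
cv2.imwrite('pics/t1.png',vision.capture('top')[:,:,::-1])
cv2.imwrite('pics/s1.png',vision.capture('side')[:,:,::-1])
p=monitor.observe()['ee_pos'];w=p[:2]-[558.8,195.8];print(np.hypot(*w),2.076-np.arctan2(w[1],w[0]))"
```

```text
t: 5.6
ee_pos: [517.6, 275.2, 272.6]
eef_rot: [0.972, 0.234, -0.0, 0.0]
force: [0.1, 0.2, -1.6]
opening: 25.6
t: 5.9
ee_pos: [515.3, 274.0, 272.7]
eef_rot: [0.969, 0.248, -0.0, 0.0]
force: [0.4, -0.7, -2.2]
opening: 25.7
t: 6.2
ee_pos: [514.6, 273.6, 272.9]
eef_rot: [0.967, 0.257, 0.002, -0.0]
force: [5.2, 0.4, -6.1]
opening: 26.1
t 6.2 pos [514.6 273.6 272.9] th 0.519 tool d mm [ 1.1 -0.6  2.9] /n [ 0.0011 -0.0006  0.0029] turn deg 0.8 tilt [ 0.003  0.001 -1.   ] F [ 5.2  0.4 -6.1] open 26.1
89.40917723580466 -0.011616145687930679
```

```bash
python3 -m creep '[[0,0,0,0],[0,0,0,0],[0,0,0,0],[0,0,0,0],[0,0,0,0],[0,0,0,0],[0,0,-0.01,0],[0,0,-0.04,0],[0,0,-0.04,0],[0,0,-0.04,0],[0,0,0,0]]' 1
python3 -c "
from h import *
go(560.5,-187.5,400,-1.553,1)
"
```

```text
t: 7.4
ee_pos: [514.7, 273.6, 410.2]
eef_rot: [0.967, 0.256, 0.006, -0.0]
force: [0.1, -0.2, -0.0]
opening: 92.8
t 7.4 pos [514.7 273.6 410.2] th 0.519 tool d mm [-189.   423.1    9. ] /n [-0.189   0.4231  0.009 ] turn deg 118.7 tilt [ 0.012  0.004 -1.   ] F [ 0.1 -0.2 -0. ] open 92.8
```

```bash
python3 -m creep '[[0,0,0,-7.65],[0,0,0,-7.65],[0,0,0,-7.65],[0,0,0,-7.65],[0,0,0,-7.65],[0,0,0,-7.65],[0,0,0,-7.65],[0,0,0,-7.65],[0,0,0,0]]'
python3 -c "
from h import *
go(560.5,-186.5,400,1.588,10)
cv2.imwrite('pics/t2.png',cv2.resize(vision.capture('top')[155:275,115:245,::-1],None,fx=5,fy=5))
"
```

```text
t: 8.3
ee_pos: [513.5, 273.1, 402.5]
eef_rot: [0.701, 0.713, -0.0, -0.0]
force: [0.3, -0.4, -0.6]
opening: 93.1
t 8.3 pos [513.5 273.1 402.5] th 1.588 tool d mm [-460.4   39.2    2.6] /n [-0.046   0.0039  0.0003] turn deg -0.01 tilt [-0.001 -0.    -1.   ] F [ 0.3 -0.4 -0.6] open 93.1
```

View pics/t2.png

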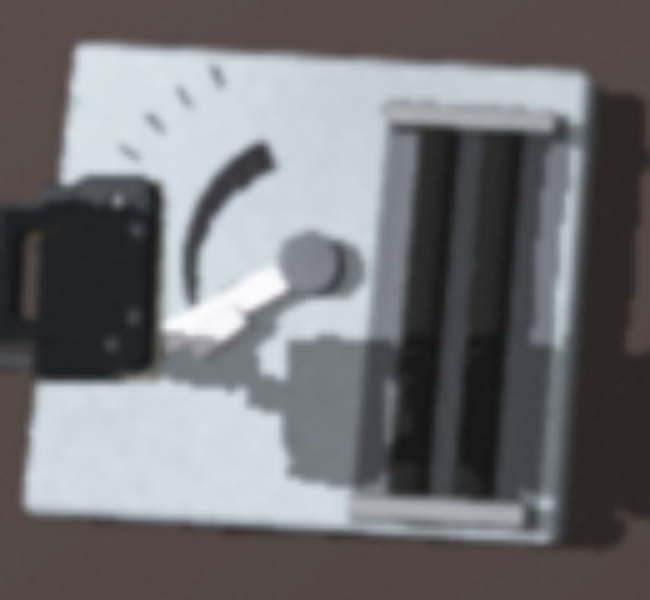

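```bash
python3 -m creep '[[-0.046,0.0039,0,0],[-0.046,0.0039,0,0],[-0.046,0.0039,0,0],[-0.046,0.0039,0,0],[-0.046,0.0039,0,0],[-0.046,0.0039,0,0],[-0.046,0.0039,0,0],[-0.046,0.0039,0,0],[-0.046,0.0039,0,0],[-0.046,0.0039,0,0],[0,0,0,0],[0,0,0,0]]' 0.204
python3 -c "
from h import *
go(560.5,-186.5,210,1.588,1)
t=lambda x,y:(x/5+115,y/5+155)
for p in [(478,130),(435,494)]: print(ray('top',t(*p),70))
for p in [(463,130),(432,494)]: print(ray('top',t(*p),72))
cv2.imwrite('pics/s2.png',cv2.resize(vision.capture('side')[220:360,215:345,::-1],None,fx=4,fy=4))
"
```

```text
t: 9.55
ee_pos: [559.8, -187.2, 402.2]
eef_rot: [0.703, 0.711, 0.0, -0.001]
force: [0.1, -0.3, 0.4]
opening: 55.8
t 9.55 pos [ 559.8 -187.2  402.2] th 1.582 tool d mm [  0.5   0.9 192.2] /n [0.0005 0.0009 0.1922] turn deg -0.37 tilt [-0.001  0.001 -1.   ] F [ 0.1 -0.3  0.4] open 55.8
[624.20365879 113.32089519  70.        ]
[445.48877854 128.35965618  70.        ]
[623.73057319 120.36528347  72.        ]
[445.43026834 129.42162143  72.        ]
```

View pics/s2.png

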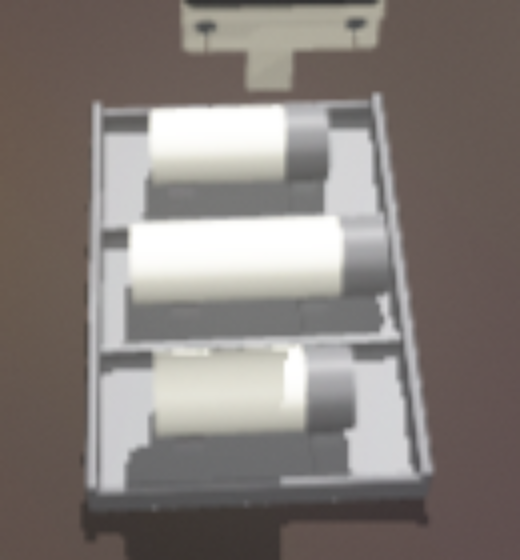

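```bash
python3 -m creep '[[0.0005,0.0009,0.045,0],[0,0,0.045,0],[0,0,0.04,0],[0,0,0,0],[0,0,0,0]]'
python3 -c "
from h import *
go(560.5,-186.5,210,1.588,1)
cv2.imwrite('pics/s3.png',cv2.resize(vision.capture('side')[220:360,215:345,::-1],None,fx=4,fy=4))
"
```

```text
t: 10.1
ee_pos: [561.1, -184.2, 273.3]
eef_rot: [0.701, 0.713, -0.0, -0.001]
force: [-0.1, -0.3, 0.4]
opening: 55.9
t 10.1 pos [ 561.1 -184.2  273.3] th 1.588 tool d mm [-2.3 -0.6 63.3] /n [-0.0023 -0.0006  0.0633] turn deg -0.01 tilt [-0.001  0.001 -1.   ] F [-0.1 -0.3  0.4] open 55.9
```

View pics/s3.png

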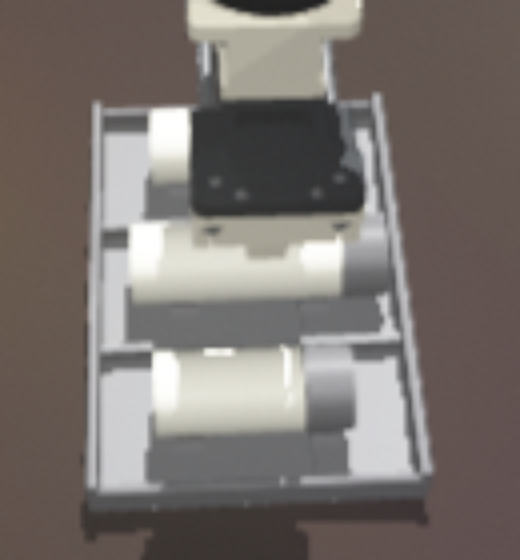

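```bash
python3 -m creep '[[-0.002,-0.0006,0.02,0],[0,0,0.02,0],[0,0,0,0],[0,0,0,0]]'
python3 -c "
from h import *
go(560.5,-186.5,210,1.588,1)"
```

```text
t: 10.55
ee_pos: [561.1, -187.7, 235.0]
eef_rot: [0.701, 0.713, 0.0, 0.001]
force: [0.3, -0.4, 0.2]
opening: 55.9
t 10.55 pos [ 561.1 -187.7  235. ] th 1.587 tool d mm [ 1.3 -0.7 25. ] /n [ 0.0013 -0.0007  0.025 ] turn deg -0.06 tilt [ 0.003 -0.001 -1.   ] F [ 0.3 -0.4  0.2] open 55.9
```

```bash
python3 -m creep '[[0.0008,0,0.008,0],[0,0,0.008,0],[0,0,0.007,0],[0,0,0,0],[0,0,0,0]]'
python3 -m creep '[[0,0,0,0],[0,0,0,0],[0,0,0,0],[0,0,0,0],[0,0,0,0],[0,0,0,0],[0,0,0,0],[0,0,0,0]]' -1 20
python3 -c "
from h import *
go(560.5,-186.5,210,1.588,1)"
```

```text
t: 11.05
ee_pos: [560.2, -186.8, 209.4]
eef_rot: [0.701, 0.713, -0.0, -0.0]
force: [0.7, 0.4, -0.4]
opening: 56.0
t: 11.85
ee_pos: [560.4, -186.5, 210.0]
eef_rot: [0.701, 0.713, 0.0, -0.0]
force: [0.6, 4.3, 3.8]
opening: 39.6
t 11.85 pos [ 560.4 -186.5  210. ] th 1.587 tool d mm [ 0.   0.1 -0. ] /n [ 0.      0.0001 -0.    ] turn deg -0.07 tilt [ 0.  0. -1.] F [0.6 4.3 3.8] open 39.6
```

```bash
python3 -m creep '[[0,0,-0.01,0],[0,0,-0.03,0],[0,0,-0.04,0],[0,0,-0.04,0],[0,0,0,1.9],[0,0,0,2],[0,0,0,0],[0,0,0,0]]'
python3 -c "
from h import *
go(535,122.5,325,1.52,7)"
```

```text
t: 12.65
ee_pos: [560.1, -187.1, 329.7]
eef_rot: [0.725, 0.689, -0.0, -0.0]
force: [0.9, -0.0, -1.5]
opening: 39.6
t 12.65 pos [ 560.1 -187.1  329.7] th 1.519 tool d mm [307.9 -40.9   4.6] /n [ 0.044  -0.0058  0.0007] turn deg -0.03 tilt [-0.001 -0.    -1.   ] F [ 0.9 -0.  -1.5] open 39.6
```

```bash
python3 -m creep '[[0.03,-0.004,0,0],[0.04,-0.0053,0,0],[0.044,-0.0058,0,0],[0.044,-0.0058,0,0],[0.044,-0.0058,0,0],[0.044,-0.0058,0,0],[0.035,-0.0046,0,0],[0.027,-0.0038,0,0],[0,0,0,0],[0,0,0,0],[0,0,0,0]]'
python3 -c "
from h import *
go(535,122.5,261,1.52,1)
a=vision.capture('top')[155:275,115:245,::-1];b=vision.capture('side')[90:210,200:330,::-1]
cv2.imwrite('pics/p4.png',cv2.resize(np.hstack([a,b]),None,fx=3,fy=3,interpolation=cv2.INTER_CUBIC))"
```

```text
t: 13.75
ee_pos: [535.7, 122.1, 329.5]
eef_rot: [0.725, 0.688, -0.0, 0.0]
force: [0.5, 0.2, -2.2]
opening: 39.9
t 13.75 pos [535.7 122.1 329.5] th 1.519 tool d mm [ 0.4 -0.7 68.5] /n [ 0.0004 -0.0007  0.0685] turn deg -0.09 tilt [-0.    -0.001 -1.   ] F [ 0.5  0.2 -2.2] open 39.9
```

View pics/p4.png

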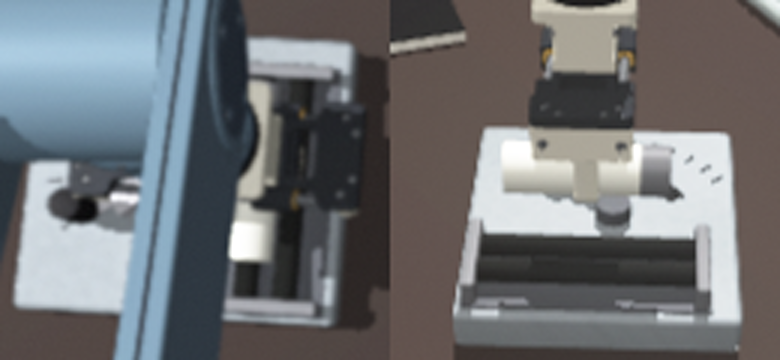

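```bash
python3 -m creep '[[0,0,0.02,0],[0,0,0.02,0],[0,0,0.015,0],[0,0,0.005,0],[0,0,0,0],[0,0,0,0]]'
python3 -m creep '[[0,0,0.002,0],[0,0,0.002,0],[0,0,0,0]]'
python3 -c "
from h import *
go(535,122.5,261,1.52,1)"
```

```text
t: 14.45
ee_pos: [536.0, 122.4, 270.4]
eef_rot: [0.726, 0.688, 0.0, 0.0]
force: [-0.2, -0.5, -1.7]
opening: 39.6
t: 14.75
ee_pos: [535.5, 122.9, 265.9]
eef_rot: [0.725, 0.688, 0.0, 0.0]
force: [-0.8, 0.7, -1.5]
opening: 39.5
t 14.75 pos [535.5 122.9 265.9] th 1.519 tool d mm [-0.4 -0.4  4.9] /n [-0.0004 -0.0004  0.0049] turn deg -0.07 tilt [ 0. -0. -1.] F [-0.8  0.7 -1.5] open 39.5
```

```bash
python3 -m creep '[[0,0,0.002,0],[0,0,0.001,0],[0,0,0,0],[0,0,0,0]]'
python3 -m creep '[[0,0,0.001,0],[0,0,0,0],[0,0,0,0]]'
python3 -m creep '[[0,0,0.001,0],[0,0,0,0],[0,0,0,0]]'
```

```text
t: 15.15
ee_pos: [535.5, 122.9, 262.7]
eef_rot: [0.725, 0.688, -0.0, -0.0]
force: [-0.1, -0.6, -1.0]
opening: 39.5
t: 15.45
ee_pos: [535.5, 122.9, 261.8]
eef_rot: [0.725, 0.688, 0.0, 0.0]
force: [0.2, -0.4, -0.4]
opening: 39.6
t: 15.75
ee_pos: [535.5, 122.9, 261.6]
eef_rot: [0.725, 0.688, 0.0, 0.0]
force: [-1.8, -1.5, 5.2]
opening: 39.5
```

Contact felt at 261.6 mm (expected 261). Next I release and lift.

```bash
python3 -m creep '[[0,0,0,0],[0,0,0,0]]' - 4
python3 -m creep '[[0,0,0,0],[0,0,0,0],[0,0,0,0],[0,0,0,0],[0,0,0,0],[0,0,0,0]]' 0.204
python3 -m creep '[[0,0,-0.004,0],[0,0,-0.01,0],[0,0,-0.03,0],[0,0,-0.045,0],[0,0,-0.045,0],[0,0,0,0],[0,0,0,0]]'
python3 -c "
from h import *
go(514.9,273.8,395,0.505,1)"
```

```text
t: 15.95
ee_pos: [535.6, 122.8, 261.2]
eef_rot: [0.725, 0.688, 0.0, 0.0]
force: [-0.5, -2.1, 3.7]
opening: 39.9
t: 16.55
ee_pos: [535.5, 122.9, 260.7]
eef_rot: [0.725, 0.688, -0.0, -0.0]
force: [0.2, -0.4, -0.1]
opening: 56.2
t: 17.25
ee_pos: [535.6, 122.9, 396.8]
eef_rot: [0.725, 0.688, 0.001, 0.001]
force: [-0.9, -0.0, -0.9]
opening: 56.1
t 17.25 pos [535.6 122.9 396.8] th 1.519 tool d mm [149.6 -28.5   1.7] /n [ 0.1496 -0.0285  0.0017] turn deg 58.09 tilt [ 0.004  0.    -1.   ] F [-0.9 -0.  -0.9] open 56.1
```

```bash
python3 -m creep '[[0.0374,-0.0071,0,0],[0.0374,-0.0071,0,0],[0.0374,-0.0071,0,0],[0.0374,-0.0071,0,0],[0,0,0,8.3],[0,0,0,8.3],[0,0,0,8.3],[0,0,0,8.3],[0,0,0,8.3],[0,0,0,8.3],[0,0,0,8.3],[0,0,0,0]]'
python3 -c "
from h import *
go(514.9,273.8,272,0.505,1)
a=vision.capture('top')[155:275,115:245,::-1];b=vision.capture('side')[90:210,200:330,::-1]
cv2.imwrite('pics/p5.png',cv2.resize(np.hstack([a,b]),None,fx=3,fy=3,interpolation=cv2.INTER_CUBIC))"
```

```text
t: 18.45
ee_pos: [514.5, 273.7, 393.1]
eef_rot: [0.968, 0.249, -0.002, 0.0]
force: [-0.2, 0.2, -0.3]
opening: 55.9
t 18.45 pos [514.5 273.7 393.1] th 0.503 tool d mm [8.000e-01 1.000e-01 1.211e+02] /n [8.000e-04 1.000e-04 1.211e-01] turn deg -0.09 tilt [-0.003 -0.001 -1.   ] F [-0.2  0.2 -0.3] open 55.9
```

View pics/p5.png

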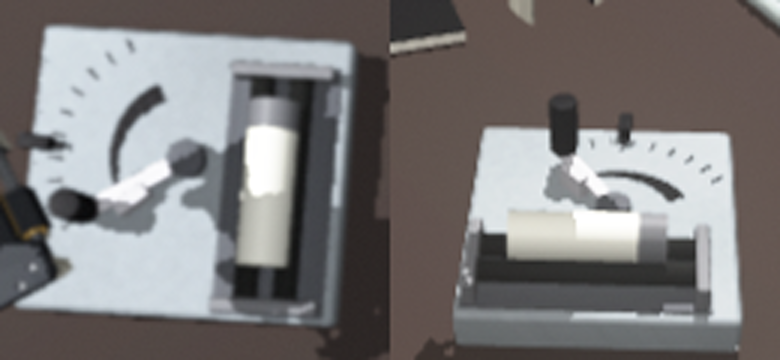

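```bash
python3 -m creep '[[0.0008,0,0.04,0],[0,0,0.04,0],[0,0,0.03,0],[0,0,0.009,0],[0,0,0,0],[0,0,0,0]]'
python3 -m creep '[[0,0,0,0],[0,0,0,0],[0,0,0,0],[0,0,0,0],[0,0,0,0],[0,0,0,0],[0,0,0,0],[0,0,0,0]]' -1 6
python3 -m creep '[[0.009,0.00045,0,5.73],[0.009,0.00045,0,5.73],[0.009,0.00045,0,5.73],[0.009,0.00045,0,5.73],[0.009,0.00045,0,5.73],[0.009,0.00045,0,5.73],[0,0,0,0],[0,0,0,0],[0,0,0,0]]'
python3 -c "
from h import *
go(568.8,285.2,272,-0.111,1)
p=monitor.observe()['ee_pos'];w=p[:2]-[558.8,195.8];print(np.hypot(*w),np.arctan2(w[1],w[0]))"
```

```text
t: 19.15
ee_pos: [516.3, 274.4, 277.0]
eef_rot: [0.968, 0.25, 0.001, -0.0]
force: [-0.1, 0.3, -0.2]
opening: 55.9
t: 19.95
ee_pos: [515.6, 274.2, 276.2]
eef_rot: [0.968, 0.25, 0.0, -0.0]
force: [-2.3, -1.4, 6.0]
opening: 25.9
t: 20.85
ee_pos: [568.1, 284.8, 276.1]
eef_rot: [0.999, -0.047, 0.001, 0.0]
force: [1.3, -2.3, 4.3]
opening: 25.8
t 20.85 pos [568.1 284.8 276.1] th -0.094 tool d mm [ 0.7 -0.5  4.1] /n [ 0.0007 -0.0005  0.0041] turn deg 0.95 tilt [ 0.001 -0.    -1.   ] F [ 1.3 -2.3  4.3] open 25.8
89.48513952380821 1.4671830884833037
```

```bash
python3 -m creep '[[0.0007,0,0,0.5],[0,0,0,0],[0,0,0,0]]'
python3 -m creep '[[0,0,0,0],[0,0,0,0],[0,0,0,0],[0,0,0,0],[0,0,0,0],[0,0,-0.01,0],[0,0,-0.04,0],[0,0,-0.045,0],[0,0,-0.045,0],[0,0,0,0]]' 0.204
python3 -m creep '[[0,-0.045,0,0],[0,-0.045,0,0],[0,-0.045,0,0],[0,0,0,0],[0,0,0,0]]'
python3 -c "
from h import *
go(568.8,285.2,272,-0.111,1)
a=vision.capture('top')[160:260,115:235,::-1];b=vision.capture('side')[110:210,210:330,::-1]
f=lambda i:cv2.resize(i,None,fx=5,fy=5,interpolation=cv2.INTER_CUBIC)
cv2.imwrite('pics/a6.png',f(a));cv2.imwrite('pics/b6.png',f(b))"
```

```text
t: 21.15
ee_pos: [568.3, 284.8, 276.1]
eef_rot: [0.999, -0.052, 0.0, 0.0]
force: [-1.0, -1.5, 5.7]
opening: 25.6
t: 22.15
ee_pos: [569.4, 285.3, 424.7]
eef_rot: [0.999, -0.052, 0.007, -0.002]
force: [0.9, -0.5, -0.2]
opening: 56.2
t: 22.65
ee_pos: [582.1, 420.1, 414.8]
eef_rot: [0.999, -0.051, -0.001, 0.001]
force: [-0.1, -0.6, 0.0]
opening: 55.8
t 22.65 pos [582.1 420.1 414.8] th -0.102 tool d mm [  0.7 135.4 143. ] /n [0.0007 0.1354 0.143 ] turn deg 0.51 tilt [-0.001 -0.001 -1.   ] F [-0.1 -0.6  0. ] open 55.8
```

View pics/a6.png

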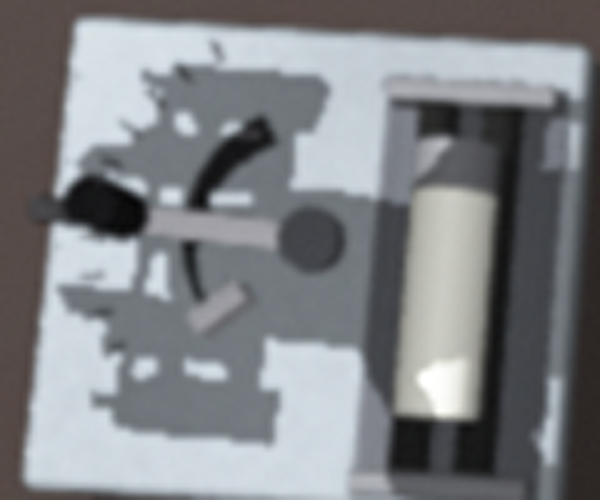

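View pics/b6.png

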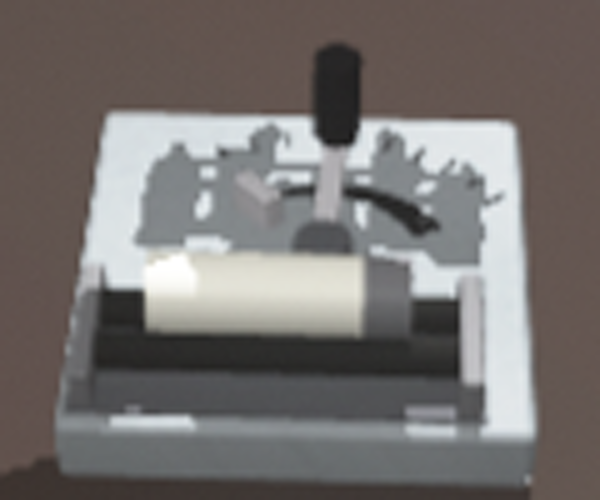

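Run:
```python
from h import *
t=lambda x,y:(x/5+115,y/5+160); s=lambda x,y:(x/5+210,y/5+110)
H=np.array([558.8,195.8])
k1=ray("top",t(86,193),116)[:2];k2=ray("side",s(339,52),116)[:2];h=ray("top",t(312,239),65)[:2]
for k in(k1,k2): w=k-H;print(k.round(1),np.hypot(*w).round(1),np.arctan2(w[1],w[0]).round(3))
print("hub",h)
for q in[("top",t(38,209)),("top",t(30,209))]: w=ray(*q,61)[:2]-H;print("tab",np.hypot(*w).round(1),np.arctan2(w[1],w[0]).round(3))
# expected image of knob & tab when exactly at 1.46
for a in(1.39,1.46,1.53):
    print(a,(proj("side",[*(H+90*np.array([np.cos(a),np.sin(a)])),116])[0]-[210,110])*5,(proj("top",[*(H+90*np.array([np.cos(a),np.sin(a)])),116])[0]-[115,160])*5,"tab",(proj("side",[*(H+120*np.array([np.cos(a),np.sin(a)])),61])[0]-[210,110])*5,(proj("top",[*(H+120*np.array([np.cos(a),np.sin(a)])),61])[0]-[115,160])*5)
# tube
for n,f,a,b in[("top",t,(457,140),(437,418)),("side",s,(411,285),(146,290))]:
    A=ray(n,f(*a),87)[:2];B=ray(n,f(*b),87)[:2];print(n,((A+B)/2).round(1),np.hypot(*(A-B)).round(1),np.arctan2(*(A-B)[::-1]).round(3))
# dark tab centroid in first side picture (original, unoccluded)
g=cv2.cvtColor(cv2.imread("pics/side0.png"),cv2.COLOR_BGR2GRAY)[120:145,270:300];print(g[5:20,3:18])
```

```text
[571.3 287. ] 92.0 1.434
[570.1 285.9] 90.8 1.446
hub [557.4829453  193.58521312]
tab 135.4 1.472
tab 139.3 1.475
1.39 [348.12009688  53.64069153] [ 92.08488742 185.28554447] tab [354.08617381 106.33945414] [ 72.7778499  192.69705846]
1.46 [336.51822292  52.70522183] [ 89.32097246 198.43609601] tab [339.40881921 105.13273524] [ 69.27358024 209.26502701]
1.53 [324.85501404  52.23559405] [ 87.48627946 211.72234529] tab [324.65656482 104.53311521] [ 66.93766795 226.01252529]
top [536.2 122.5] 134.3 -0.038
side [535.8 125. ] 131.6 0.018
[[ 89  89  88  89  89  89  89  89  61  43  41  45  51  51  51]
 [ 89  89  88  90  89  89  89  90  62  43  39  39  40  38  40]
 [ 90  89  89  86  80  77  77  81  58  42  40  41  40  39  39]
 [ 89  89  90  76  65  62  62  66  55  41  41  41  40  39  40]
 [ 90  89  89  73  61  59  60  61  53  43  41  40  40  40  40]
 [ 89  90  88  71  62  60  64  60  52  43  41  41  41  40  40]
 [ 90  91  83  68  63  62  66  61  48  42  41  41  41  40  39]
 [ 89  91  78  61  56  57  61  66  50  42  41  41  40  40  40]
 [153 153 125  68  46  46  47  99  66  41  41  41  40  40  40]
 [209 209 175  88  42  41  41 166 103  41  42  41  40  41  41]
 [208 217 173  83  42  42  42 198 124  40  41  41  40  41  41]
 [196 200 151  82  55  52  60 183 112  42  42  41  41  41  41]
 [198 187 151 106  64  68 101 138  92  48  42  41  40  42  40]
 [213 209 195 182 126 106 127 148 139  75  42  41  39  40  41]
 [224 224 223 198 149 177 187 203 204 127  55  41  41  41  41]]
```

Run:
```python
from h import *
def edges(g,r,c0,c1,th):
    v=g[r,c0:c1].astype(float);i=np.where(v<th)[0];l,rr=i[0],i[-1]
    L=c0+l-(th-v[l])/(v[l-1]-v[l]);R=c0+rr+(th-v[rr])/(v[rr+1]-v[rr]);return L,R,(L+R)/2
g=cv2.cvtColor(vision.capture("side")[:,:,::-1].copy(),cv2.COLOR_BGR2GRAY)
for r in(122,124,126,128): print("knob now",r,np.round(edges(g,r,265,290,62),2))
g0=cv2.cvtColor(cv2.imread("pics/side0.png"),cv2.COLOR_BGR2GRAY)
for r in(122,124,126): print("knob start",r,np.round(edges(g0,r,278,300,62),2))
p=cv2.cvtColor(cv2.imread("pics/p5.png"),cv2.COLOR_BGR2GRAY);b=cv2.resize(p,None,fx=1/3,fy=1/3,interpolation=cv2.INTER_AREA)[:,130:]
for r in range(128,137): print("tab",r,np.round(np.array(edges(b,r-90,70,85,75 if r<133 else 100))+200,2))
H=np.array([558.8,195.8])
for a in(1.40,1.43,1.46,1.49):
    d=np.array([np.cos(a),np.sin(a)]);print(a,[proj("side",[*(H+90*d),z])[0].round(2).tolist() for z in(116,100,80)],[proj("side",[*(H+r*d),z])[0].round(2).tolist() for r,z in((138,61),(115,61),(112,48))])
```

```text
knob now 122 [272.54 281.93 277.23]
knob now 124 [272.37 281.63 277.  ]
knob now 126 [272.22 281.63 276.93]
knob now 128 [272.25 281.62 276.93]
knob start 122 [281.77 289.57 285.67]
knob start 124 [280.97 290.48 285.73]
knob start 126 [281.   290.5  285.75]
tab 128 [276.45 280.31 278.38]
tab 129 [276.   280.55 278.27]
tab 130 [275.94 280.5  278.22]
tab 131 [275.71 280.56 278.13]
tab 132 [275.41 280.28 277.84]
tab 133 [275.5  279.98 277.74]
tab 134 [275.89 279.44 277.66]
tab 135 [275.86 279.32 277.59]
tab 136 [275.82 279.26 277.54]
1.4 [[279.29, 120.7], [279.19, 125.7], [279.06, 131.82]] [[281.25, 127.58], [280.16, 132.25], [279.93, 136.66]]
1.43 [[278.3, 120.61], [278.21, 125.62], [278.09, 131.73]] [[279.82, 127.45], [278.95, 132.15], [278.76, 136.56]]
1.46 [[277.3, 120.54], [277.22, 125.55], [277.12, 131.66]] [[278.39, 127.35], [277.74, 132.06], [277.59, 136.47]]
1.49 [[276.3, 120.49], [276.23, 125.5], [276.14, 131.61]] [[276.95, 127.27], [276.53, 132.0], [276.41, 136.41]]
```

```bash
python3 -c "
from cell import manip,monitor
print(manip.sign_off());print(monitor.observe()['t'])"
```

```text
the job is handed in; nothing more can be done
None
the job is handed in; nothing more can be done
```

I handed the job in after about 23 s of robot time. The lever went to its idle stop, the long tube was set down in the groove, and the lever was then swung to the index tab. No verdict came back.

- **Idle:** I held the knob and swung it until I felt the stop (about 5 N). The next picture shows the lever against the block.
- **Tube:** I lowered it until the rollers took the weight at 261.6 mm tool height (261 expected), eased the grip and opened the fingers. The last pictures put its centre at about (536, 123–125) mm, against my groove estimate of (535, 122–125) mm. The side and top views gave its angle as 0.018 and -0.038 rad. With the groove at about -0.05 rad, the two readings straddle 0.01–0.07 rad off, inside the 0.12 limit.
- **Lever on the tab:** Measured on image edges in the side view, the lever is at about 1.467 rad and the tab at 1.460 rad, a difference of about 0.01 rad. Rougher readings by eye disagreed a little, with the lever at 1.434–1.446 rad and the tab at 1.472–1.475 rad. At most that is 0.04 rad apart, still within the 0.07 limit.
- **Housing position:** My first estimate, from the housing's corners, put the pivot about 10 mm off because the housing isn't centred on its origin. I replaced it by triangulating the hub before moving.
- **Other things:** I stayed clear of the short tubes, flask, jar and tab. I did not re-measure the short tubes, flask or jar at the end.

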